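Push a silver ingot under the sprung flap of the scrap box

ROBOT

A 6-joint arm with a two-finger parallel gripper is mounted at the origin on the work surface. World frame = base frame: x ahead of the robot, y to its left, z up, the work surface at z = 0. Lengths are in m, angles in rad, forces in N, time in s.
With the tool pointing down it reaches from about 0.25 to 0.775 m from the base axis. Payload 4 kg.
Tool frame: the origin (TCP) lies midway between the tips of the shut fingers; the grasp point (between the pads) lies 19 mm behind it; y points along the fingers, x is the direction in which the jaws open and shut, and the axes are right-handed (so a half turn about y gives the same grasp; the last joint's range is limited). The gripper opens to 94 mm and grips with 3 to 60 N. Pads are 16 mm wide; open, the fingers measure 119 mm over their backs; the gripper's body (75 mm by 177 mm) begins 78 mm behind the grasp point.
Start: joints at [-1.273, 0.087, 1.371, -0, 1.684, -0.103], TCP at [0.215, -0.506, 0.166] pointing down, gripper open.
Joint ranges: [-3.1, 3.1], [-0.76, 2.03], [0.27, 2.55], [-1.08, 4.22], [0.17, 2.65], [-2.57, 2.57]. Speed limits (rad/s): [2.79, 2.79, 3.14, 3.14, 3.14, 3.14].

INTERFACE

Orientations are given as [roll, pitch, yaw] about the fixed x, y, z axes, in that order (R = Rz(yaw) Ry(pitch) Rx(roll)).
In Python, from bench import robot, snapshot, camera_info, ticket gives the robot as it stands.
- The arm moves only by the shell command python3 -m creep 'ROWS'. ROWS is JSON, a list of rows, each an object with "slide": the shift along the tool's x, y, z in mm, a list of three; "roll": the turn about the tool's y in degrees; "grip": the closure, from 0 (fully open) to 1 (shut). In form: [{"slide": [x, y, z], "roll": roll, "grip": grip}, ...]. A call has 1 to 20 rows; each row is the pose to reach, as a shift and turn from the pose commanded when the call began, along the tool's axes at that moment; what a row does not reach only later rows make up. A row lasts 1/12 s, in which the tool goes at most 41.7 mm and 7.16 degrees, less where a joint would pass 70% of its speed; a pose out of reach is approached as far as the arm can. A call with a gripper value outside its range is refused whole. The fingers move at their own pace and stop on an object; the grip force is fixed at half the most. Time passes only in rows, so rows that repeat a pose let the fingers close. It gives the time, the measured TCP pose, the force and the opening at its end, in the units of the state.
- robot.get_obs(): the state, without advancing time (a new reading comes with each control period).
- snapshot(name): name is "scene" or "top"; returns the picture (400x640x3 uint8, red, green, blue); there is no depth.
- camera_info(name): a dict with "fx", "fy", "cx", "cy" (pixels), "dist" ([k1, k2, p1, p2, k3] as OpenCV has them; the pictures are not rectified), "cam_to_world" (4x4, takes a point from camera to world coordinates). Camera axes: x right, y down, z forward; pixel columns grow to the right and rows downward; lengths in m; the calibration is good to about 2 mm. A picture is of the moment at which its call begins. camera_info takes no time and is no camera call.
- ticket.close_job(): hands the job in, once; it reports no verdict.
The state is a dict: "time": time; "joint_positions": joint angles; "qvel": joint speeds; "joint_torque": joint torques, N m; "tool_pos": TCP position; "ee_rot": TCP orientation; "wrist_force": force on the tool from outside, world axes, zero at the start; "wrist_torque": the same for the moment, N m; "width": finger opening in m.
Only numpy, scipy, OpenCV 4.12 (cv2) and the standard library are available. Lean on these libraries where they do the work, as an engineer would, in place of code of your own. Each camera call takes 0.05 s, during which the arm holds its last target.

TASK

Put the silver ingot away in the scrap box without picking it up: push the steel bar sideways with one finger to hold the sprung flap open, and while it is held open push the ingot along the box's deck with the other finger until it drops in through the mouth under the flap. Then let the flap spring shut. Only push, never lift the ingot, and leave the jar, the anvil and the hammer where they are.

Things in the scene. Friction and masses are not known exactly. Their poses are not given: they have to be found in the camera images.
- scrap_box: Wooden box fixed to the bench, 232 mm long (x -115 to +117), 84 wide (y +-42), 75 high; origin at its underside. Box x is the push direction (roughly away from the robot), y left, z up. Its near part (x -115 to +45) is a flat solid deck, top at z = 75, with two guide strips along x (x -110 to +40), 4 mm high and thick, inner faces at y = +-22. Beyond x = 45 is the mouth.
- mouth (a point): Centre of the mouth at deck height, box frame (76, 0, 75) mm. The mouth is an open pit in the box, box x +45 to +107, y +-30 mm, its floor at z = 10 mm. The shut flap covers it and stops the ingot.
- flap (a joint): Angle of the steel flap over the mouth, rad: 0 shut, positive open, stop at 1.4. Plate 64 x 70 x 5 mm, shut it spans box x +47 to +111, y -34 to +36, z 75.5 to 80.5 mm. Its right edge rises as it opens; the ingot fits under it from about 0.8 rad. A spring (0.1 N m shut, 0.2 fully open) closes it when let go. The push bar is rigidly part of it.
- flap_hinge (a point): Point on the flap's hinge line, which runs along box x at the left of the mouth: box (77, 36, 79) mm. The knuckles and arm of the flap lie beyond box x = 45; the deck before that is clear.
- push_bar (a point): Point on the axis of the push bar: round steel bar 8 mm thick, along box x from -100 to +97, fixed to the flap. Shut: at box (-43, 20, 124) mm, 49 above the deck, nothing below it but deck and ingot. It circles the hinge at 48 mm radius: pushed left (+y) with 2 to 5 N it opens the flap; at 1.1 rad it is at y = 69, z = 113 mm. A finger to its right can slide along it in x while holding it.
- ingot: Loose silvery bar, 44 mm long (its x), 24 mm wide, 14 mm high, about 0.13 kg; origin at the centre of its underside. It lies on the deck between the guide strips, before the mouth, lengthwise along box x within about 0.15 rad. It tips into the mouth once its middle is well past the deck's edge.
- jar: Bystander: glass jar with steel lid, 56 mm wide, 70 mm high, standing on the bench; origin at its underside.
- anvil: Bystander: round stepped dark steel block, 76 mm wide, 34 mm high, on the bench; origin at its underside.
- hammer: Bystander: small hammer, about 200 mm long, lying on the bench to the left.
Mind the look-alikes: they are no part of the job. Of the things shaped like the scrap_box, the wooden one is meant. There is more than one size of the ingot; the one meant has the size given above.

How it is judged:
On the way, in this order (a step that is already met when the one before it is completed fails the run):
1. a finger holds the flap open while the ingot is still on the deck (value of joint flap above 0.5 rad and contact force between the fingers and flap above 0.2 N and x of ingot in the frame of scrap_box below 0.045 m and z of ingot in the frame of scrap_box above 0.065 m), for 0.2 s.
2. the ingot has dropped into the mouth while a finger still holds the flap open (value of joint flap above 0.4 rad and contact force between the fingers and flap above 0.2 N and x of ingot in the frame of scrap_box above 0.045 m and z of ingot in the frame of scrap_box below 0.06 m), for 0.05 s.
At the end, for the whole second after the job is handed in: The ingot lies at rest inside the pit of the scrap box (its origin within the mouth's outline and at least 20 mm below the deck) and the flap is shut (below 0.06 rad) (x of ingot in the frame of scrap_box between 0.045 and 0.107 m and y of ingot in the frame of scrap_box between -0.03 and 0.03 m and z of ingot in the frame of scrap_box below 0.055 m and linear speed of ingot below 0.02 m/s and value of joint flap below 0.06 rad); the robot touches nothing.
It fails at once if the ingot is lifted (its underside's centre more than 10 mm above the deck) (height (world z) of ingot above 0.085 m).
It fails at once if the jar is moved more than 20 mm (distance of jar from where it was at the start of the episode above 0.02 m).
It fails at once if the anvil is moved more than 20 mm (distance of anvil from where it was at the start of the episode above 0.02 m).
It fails at once if the hammer is moved more than 20 mm (distance of hammer from where it was at the start of the episode above 0.02 m).
It also fails if it takes over 42 s, if anything falls off the work surface, if the arm or the gripper's body presses on something with over 40 N, if the wrist force passes 120 N, or if a joint passes its speed limit or range.

## Working session

There is one attempt and no reset: what is moved stays moved. The work goes in short steps, Python scripts to look and compute and a shell command to move; the robot and the scene stay as the last step left them, time stands still between calls to the robot, and variables do not carry over. Pictures are saved under pics/ and viewed, and the job is handed in when it is done.

```bash
ls; mkdir -p pics; python3 - <<'E'
from bench import robot, snapshot, camera_info
import cv2,numpy as np
for n in ["scene","top"]:
    cv2.imwrite(f"pics/{n}0.png",snapshot(n)[:,:,::-1]); c=camera_info(n); print(n,c)
o=robot.get_obs();print({k:np.round(v,3).tolist() for k,v in o.items()})
E
```

```text
pics
scene {'fx': 416.7058024761788, 'fy': 416.7058024761788, 'cx': 323.91862088925285, 'cy': 196.2967770886733, 'dist': array([-0.06884516,  0.        ,  0.        ,  0.        ,  0.        ]), 'cam_to_world': array([[ 0.56926429,  0.69464934, -0.4397732 ,  0.84207948],
       [ 0.82203658, -0.47184697,  0.31877313, -0.1818847 ],
       [ 0.01392989, -0.54297581, -0.83963279,  0.77885214],
       [ 0.        ,  0.        ,  0.        ,  1.        ]])}
top {'fx': 455.08993985098544, 'fy': 455.08993985098544, 'cx': 320.81587289775433, 'cy': 201.7263362220849, 'dist': array([-0.08911122,  0.        ,  0.        ,  0.        ,  0.        ]), 'cam_to_world': array([[ 0.01805919, -0.99770879,  0.06519997,  0.43591802],
       [-0.99982949, -0.01827198, -0.00266881,  0.06997167],
       [ 0.00385403, -0.06514065, -0.99786865,  1.11467959],
       [ 0.        ,  0.        ,  0.        ,  1.        ]])}
{'time': 0.1, 'joint_positions': [-1.273, 0.088, 1.372, 0.0, 1.684, -0.103], 'qvel': [-0.001, -0.002, -0.004, -0.001, 0.002, 0.001], 'joint_torque': [0.002, -34.125, -30.33, 0.072, 0.03, -0.0], 'tool_pos': [0.214, -0.506, 0.165], 'ee_rot': [-1.571, 0.002, -1.17], 'wrist_force': [-1.086, -0.555, 0.333], 'wrist_torque': [-0.005, -0.015, 0.002], 'width': 0.094}
```

View pics/scene0.png

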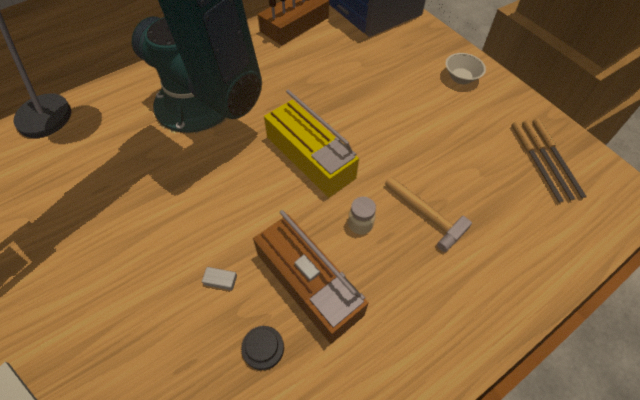

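View pics/top0.png

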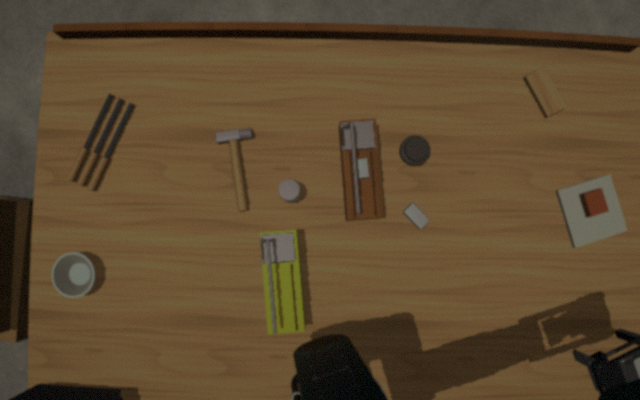

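The scene picture has the wooden box at about (310,275) with the ingot on its deck. In the top picture the box is at (361,170), the anvil is to its right and the jar to its left. The yellow box is the decoy, and so is the loose bar at (416,215). I'll enlarge the top and scene crops.

```bash
python3 - <<'E'
import cv2
a=cv2.imread("pics/top0.png")[105:235,310:440];cv2.imwrite("pics/top0c.png",cv2.resize(a,None,fx=4.5,fy=4.5,interpolation=cv2.INTER_CUBIC))
a=cv2.imread("pics/scene0.png")[200:350,240:390];cv2.imwrite("pics/scene0c.png",cv2.resize(a,None,fx=4,fy=4,interpolation=cv2.INTER_CUBIC))
E
```

```text
(no output)
```

View pics/top0c.png

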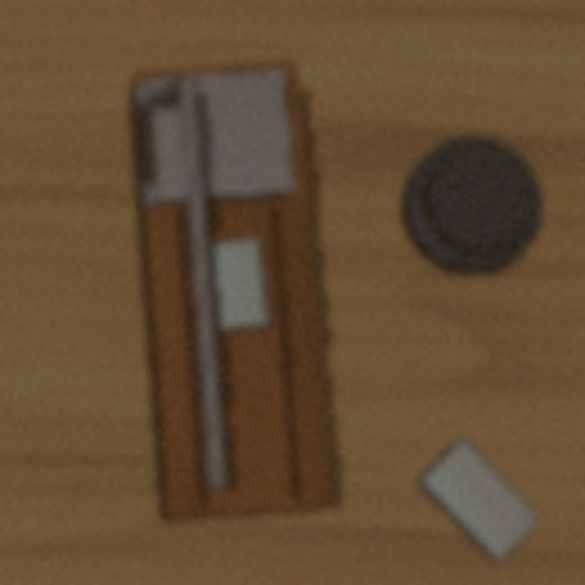

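View pics/scene0c.png

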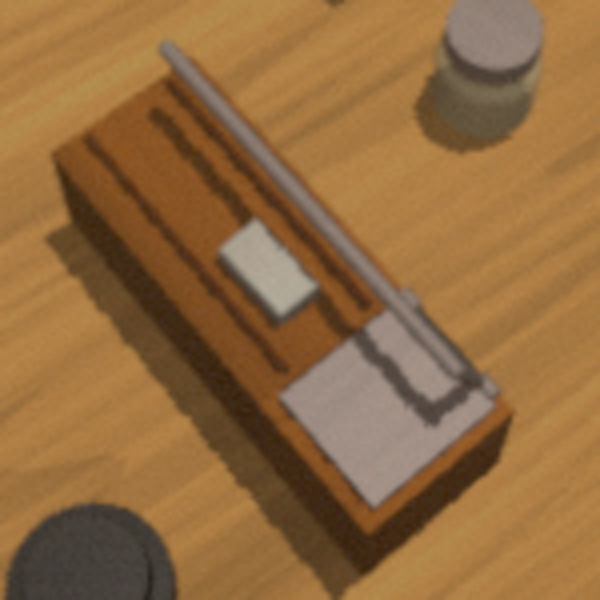

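```bash
cat > h.py <<'E'
import numpy as np,cv2
from scipy.optimize import least_squares
from bench import camera_info
CI={n:camera_info(n) for n in("scene","top")}
def proj(n,P):
    c=CI[n];M=np.linalg.inv(c["cam_to_world"]);K=np.array([[c["fx"],0,c["cx"]],[0,c["fy"],c["cy"]],[0,0,1]])
    return cv2.projectPoints(np.array(P,float).reshape(-1,1,3),cv2.Rodrigues(M[:3,:3])[0],M[:3,3],K,np.array(c["dist"]))[0].reshape(-1,2)
def bx(p,P):
    P=np.array(P,float)/1000;c,s=np.cos(p[2]),np.sin(p[2])
    return np.c_[p[0]+c*P[:,0]-s*P[:,1],p[1]+s*P[:,0]+c*P[:,1],P[:,2]]
E
cat > fit.py <<'E'
from h import *
S=lambda L:np.array(L)/4+[240,200]-.4
T=lambda L:np.array(L)/4.5+[310,105]-.4
bs=[(-115,-42,75),(117,-42,75),(117,42,75),(-100,20,124),(47,-34,80.5),(111,-34,80.5)]
us=S([(55,155),(370,532),(513,410),(165,45),(280,398),(375,507)])
bt=[(117,42,75),(111,-34,80.5),(47,-34,80.5),(-100,20,124),(40,-24,79),(-110,-24,79)]
ut=T([(133,72),(288,70),(297,190),(219,490),(275,207),(296,498)])
f=lambda p:np.r_[proj("scene",bx(p,bs))-us,proj("top",bx(p,bt))-ut].ravel()
r=least_squares(f,[.5,0,0],loss="soft_l1");p=r.x;print("box",p);print(f(p).reshape(-1,2).round(1).tolist())
print("sep", [least_squares(lambda q:g(q).ravel(),[.5,0,0]).x.round(4) for g in(lambda q:proj("scene",bx(q,bs))-us,lambda q:proj("top",bx(q,bt))-ut)])
i3=[(-22,12,89),(-22,-12,89),(22,-12,89),(22,12,89)]
ius=S([(258,218),(218,256),(280,314),(320,287)]);iut=T([(268,325),(260,238),(217,240)])
g=lambda q:np.r_[proj("scene",bx(q,i3))-ius,proj("top",bx(q,[i3[1],i3[2],i3[3]]))-iut].ravel()
q=least_squares(g,[.5,0,0],loss="soft_l1").x;print("ingot",q,g(q).reshape(-1,2).round(1).tolist())
c,s=np.cos(p[2]),np.sin(p[2]);d=q[:2]-p[:2];print("ingot in box mm",(1000*np.array([c*d[0]+s*d[1],-s*d[0]+c*d[1]])).round(1),q[2]-p[2])
for n in ["mouth"]: print(bx(p,[(76,0,75)]))
E
python3 fit.py
```

```text
box [ 0.58321778 -0.02651373  0.08775671]
[[-0.9, -1.6], [-0.4, -0.2], [0.7, -0.7], [0.8, 0.1], [-0.4, -1.9], [-0.2, -0.7], [1.1, -1.1], [-0.4, -0.8], [-0.2, -0.2], [0.3, -2.5], [0.6, -0.6], [1.0, -0.3]]
sep [array([ 0.5845, -0.0274,  0.0916]), array([ 0.581 , -0.0256,  0.0874])]
ingot [ 0.58468995 -0.02912849  0.10447786] [[0.1, -0.9], [-0.3, -2.6], [-0.1, 0.6], [0.3, -0.9], [0.8, -1.1], [0.8, -0.8], [-0.1, -0.4]]
ingot in box mm [ 1.2 -2.7] 0.016721152529256197
[[ 0.65892532 -0.01985278  0.075     ]]
```

```bash
cat > to.py <<'E'
import sys
from h import *
from scipy.spatial.transform import Rotation as R
from bench import robot
p=[0.5832,-0.0265,0.0878]
o=robot.get_obs();Rt=R.from_euler("xyz",o["ee_rot"])
t=np.array(o["tool_pos"]);d=t[:2]-p[:2];c,s=np.cos(p[2]),np.sin(p[2])
print("t",round(float(o["time"]),2),"tcp in box mm",(1000*np.array([c*d[0]+s*d[1],-s*d[0]+c*d[1],t[2]])).round(1),"jaw-yaw err deg",np.degrees(o["ee_rot"][2]-(p[2]-np.pi/2)).round(2),"tilt",np.degrees(np.array(o["ee_rot"][:2])).round(2),"F",np.round(o["wrist_force"],1),"w",round(float(o["width"]),4))
if len(sys.argv)>3:
    g=bx(p,[[float(a) for a in sys.argv[1:4]]])[0]
    print("slide mm",(1000*Rt.inv().apply(g-t)).round(1))
E
python3 to.py -60 -27 160
```

```text
t 0.1 tcp in box mm [-409.4 -445.2  165. ] jaw-yaw err deg 17.93 tilt [-89.99   0.11] F [-1.1 -0.6  0.3] w 0.094
slide mm [-290.3    5.7  461.2]
```

```bash
python3 -m creep '[{"slide":[-20,0,32],"roll":3,"grip":0.25},{"slide":[-40,0,64],"roll":6,"grip":0.49},{"slide":[-60,0,96],"roll":9,"grip":0.49},{"slide":[-80,0,128],"roll":12,"grip":0.49},{"slide":[-100,0,160],"roll":15,"grip":0.49},{"slide":[-120,0,192],"roll":18,"grip":0.49},{"slide":[-140,0,224],"roll":18,"grip":0.49},{"slide":[-160,0,256],"roll":18,"grip":0.49},{"slide":[-180,0,288],"roll":18,"grip":0.49},{"slide":[-200,0,320],"roll":18,"grip":0.49},{"slide":[-220,0,350],"roll":18,"grip":0.49},{"slide":[-240,0,380],"roll":18,"grip":0.49},{"slide":[-260,0,410],"roll":18,"grip":0.49},{"slide":[-275,0,435],"roll":18,"grip":0.49},{"slide":[-285,0,452],"roll":18,"grip":0.49},{"slide":[-290,3,461],"roll":18,"grip":0.49},{"slide":[-290,3,461],"roll":18,"grip":0.49},{"slide":[-290,3,461],"roll":18,"grip":0.49},{"slide":[-290,3,461],"roll":18,"grip":0.49},{"slide":[-290,3,461],"roll":18,"grip":0.49}]'; python3 to.py -60 -27 105
python3 - <<'E'
from bench import snapshot
import cv2
for n in ["scene","top"]: cv2.imwrite(f"pics/{n}1.png",snapshot(n)[:,:,::-1])
a=cv2.imread("pics/top1.png")[80:260,260:460];b=cv2.imread("pics/scene1.png")[150:330,200:400]
import numpy as np
cv2.imwrite("pics/c1.png",cv2.resize(np.hstack([a,b]),None,fx=2,fy=2,interpolation=cv2.INTER_CUBIC))
E
```

```text
time: 1.77
tool_pos: [0.5253, -0.0608, 0.1631]
ee_rot: [-1.571, -0.0, -1.486]
wrist_force: [0.5, 0.9, 0.3]
width: 0.0478
t 1.77 tcp in box mm [-60.7 -29.1 163.1] jaw-yaw err deg -0.18 tilt [-9.002e+01 -3.000e-02] F [0.5 0.9 0.3] w 0.0478
slide mm [-2.1 58.1  0.7]
```

View pics/c1.png

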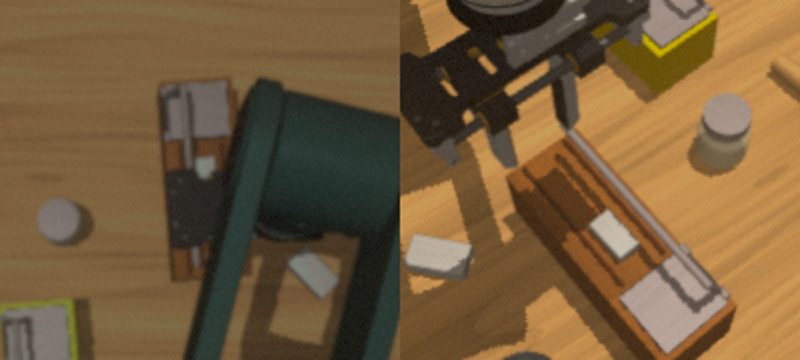

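The scene crop shows the fingers hanging near the bar's near end, with tips at about (505,165) and (570,125). The box and ingot haven't moved. Before going down I'll check the fingertips by projection.

```bash
python3 - <<'E'
from h import *
import cv2
p=[0.5832,-0.0265,0.0878]
P=bx(p,[(-60.7+a,-29.1+s*b,163) for s in(1,-1) for a in(-8,8) for b in(24,36.4)]+[(-100,20,124),(97,20,124)])
u=proj("scene",P);print(u.round(1).tolist())
a=cv2.imread("pics/scene1.png");a=a[150:300,200:350];a=cv2.resize(a,None,fx=4,fy=4,interpolation=cv2.INTER_CUBIC)
for x in u: cv2.circle(a,(int((x[0]-200)*4),int((x[1]-150)*4)),3,(0,0,255),-1)
cv2.imwrite("pics/d1.png",a)
E
```

```text
[[279.1, 219.4], [285.0, 215.4], [284.8, 225.8], [290.7, 221.8], [255.8, 235.3], [249.7, 239.5], [261.4, 242.0], [255.2, 246.3], [281.6, 210.9], [353.6, 290.8]]
```

View pics/d1.png

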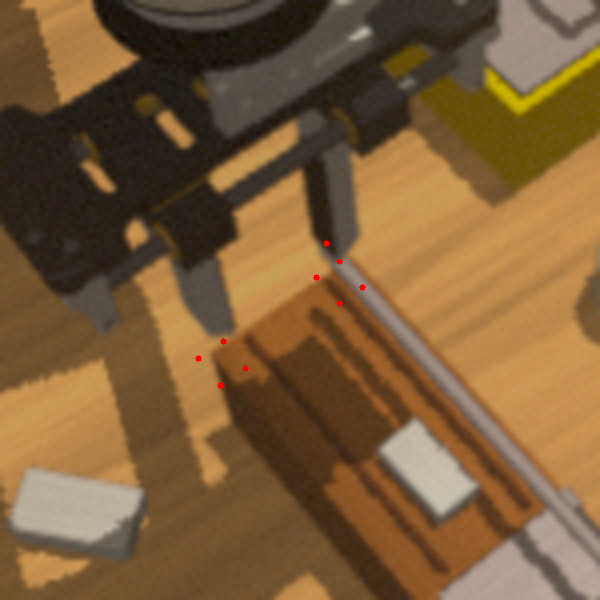

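B's visible tip, at (220,333), sits about 7 px above its projected position. It may be higher than I assumed or tapered. I'll go down partway and compare again.

```bash
python3 -m creep '[{"slide":[-2,15,0],"roll":0,"grip":0.49},{"slide":[-2,35,0],"roll":0,"grip":0.49},{"slide":[-2,50,0],"roll":0,"grip":0.49},{"slide":[-2,58,0],"roll":0,"grip":0.49},{"slide":[-2,58,0],"roll":0,"grip":0.49},{"slide":[-2,58,0],"roll":0,"grip":0.49},{"slide":[-2,58,0],"roll":0,"grip":0.49}]'; python3 to.py -60 -27 105
cat > view.py <<'E'
import sys
from h import *
from bench import snapshot,robot
p=[0.5832,-0.0265,0.0878]
n=sys.argv[1];x0,y0=int(sys.argv[2]),int(sys.argv[3]);w=float(robot.get_obs()["width"])*500
o=robot.get_obs();t=np.array(o["tool_pos"]);yw=o["ee_rot"][2];ex=np.array([np.cos(yw),np.sin(yw),0]);ez=np.array([-np.sin(yw),np.cos(yw),0])
im=snapshot("scene")[:,:,::-1];cv2.imwrite(f"pics/{n}_full.png",im)
a=cv2.resize(im[y0:y0+150,x0:x0+150],None,fx=4,fy=4,interpolation=cv2.INTER_CUBIC)
P=[t+ex*s*b/1000+ez*d/1000 for s in(1,-1) for d in(-8,8) for b in(w,w+12.4)]
for x in proj("scene",P): cv2.circle(a,(int((x[0]-x0)*4),int((x[1]-y0)*4)),2,(0,0,255),-1)
cv2.imwrite(f"pics/{n}.png",a)
E
python3 view.py v2 200 150
```

```text
time: 2.45
tool_pos: [0.5265, -0.058, 0.1064]
ee_rot: [-1.569, -0.001, -1.485]
wrist_force: [-0.9, -0.1, 0.1]
width: 0.0481
t 2.45 tcp in box mm [-59.3 -26.4 106.4] jaw-yaw err deg -0.09 tilt [-8.988e+01 -4.000e-02] F [-0.9 -0.1  0.1] w 0.0481
slide mm [ 0.6  1.4 -0.7]
```

View pics/v2.png

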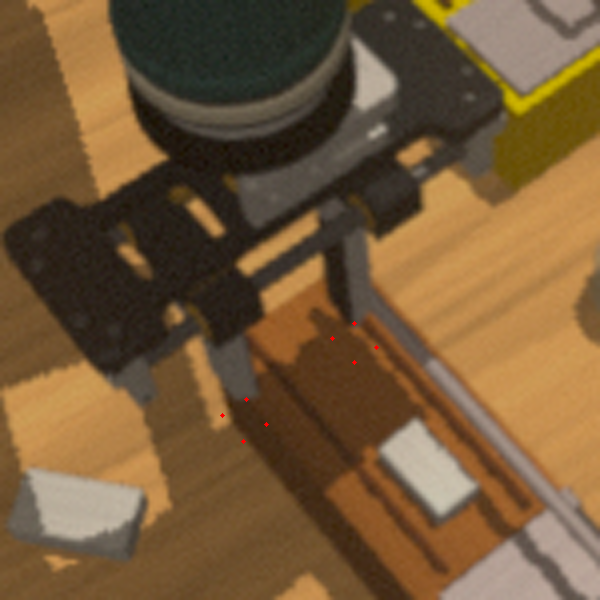

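```bash
python3 - <<'E'
from h import *
from bench import robot
o=robot.get_obs();t=np.array(o["tool_pos"]);yw=o["ee_rot"][2];ex=np.array([np.cos(yw),np.sin(yw),0]);ez=np.array([-np.sin(yw),np.cos(yw),0])
im=cv2.imread("pics/v2_full.png");x0,y0,k=235,190,8
a=cv2.resize(im[y0:y0+75,x0:x0+75],None,fx=k,fy=k,interpolation=cv2.INTER_CUBIC)
b=a.copy()
for dz,col in((0,(0,0,255)),(15,(0,255,255)),(30,(0,255,0))):
  for s in(1,-1):
    P=[t+ex*s*bb/1000+ez*d/1000+[0,0,dz/1000] for bb,d in((24,-8),(24,8),(36.4,8),(36.4,-8))]
    u=((proj("scene",P)-[x0,y0]+.5)*k).astype(int);cv2.polylines(b,[u.reshape(-1,1,2)],True,col,1)
cv2.imwrite("pics/v2z.png",b);cv2.imwrite("pics/v2zn.png",a)
E
```

```text
(no output)
```

View pics/v2z.png

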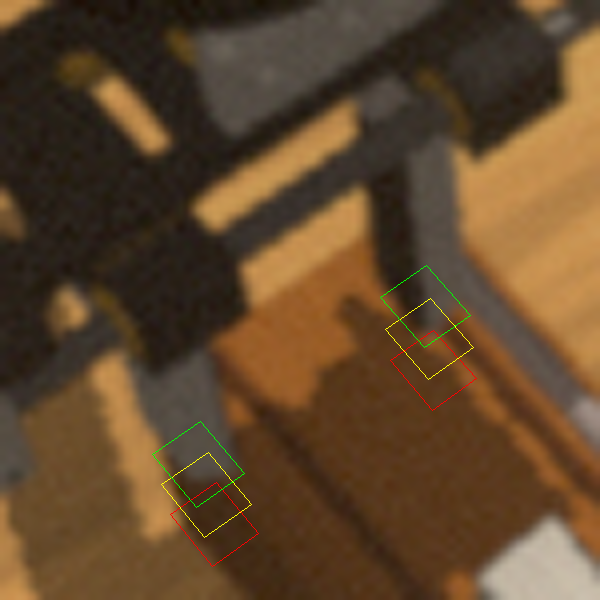

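The fingertips look 15–30 mm above the stated TCP, although the finger ends could be tapered. I'll go down to the planned height, with room to spare under either reading, and check force and picture.

```bash
python3 -m creep '[{"slide":[0,10,0],"roll":0,"grip":0.49},{"slide":[0,20,0],"roll":0,"grip":0.49},{"slide":[0,22,0],"roll":0,"grip":0.49},{"slide":[0,22,0],"roll":0,"grip":0.49},{"slide":[0,22,0],"roll":0,"grip":0.49}]'; python3 to.py -60 -27 84
python3 view.py v3 200 150
```

```text
time: 2.92
tool_pos: [0.5254, -0.0575, 0.0825]
ee_rot: [-1.572, 0.0, -1.484]
wrist_force: [-0.1, 1.2, 0.6]
width: 0.048
t 2.92 tcp in box mm [-60.3 -25.8  82.5] jaw-yaw err deg -0.07 tilt [-9.006e+01  1.000e-02] F [-0.1  1.2  0.6] w 0.048
slide mm [ 1.2 -1.5  0.3]
```

View pics/v3.png

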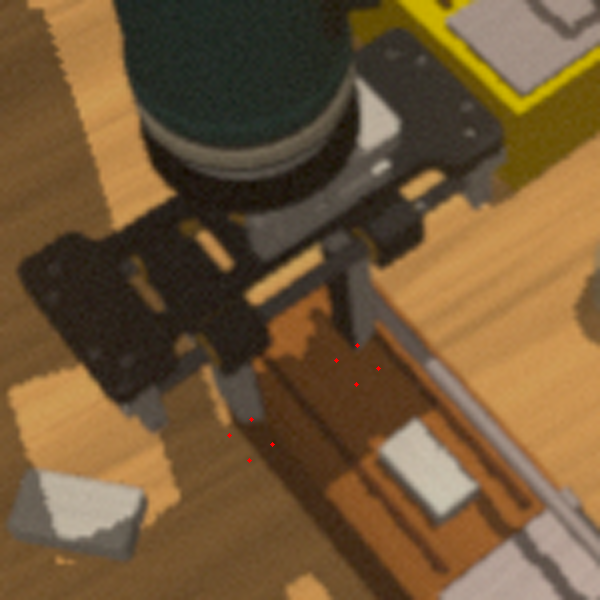

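No contact, and the offset is the same. The bar at z 113–124 will meet finger A either way, so I'll push it left now.

```bash
python3 -m creep '[{"slide":[-8,0,0],"roll":0,"grip":0.49},{"slide":[-16,0,0],"roll":0,"grip":0.49},{"slide":[-24,0,0],"roll":0,"grip":0.49},{"slide":[-30,0,0],"roll":0,"grip":0.49},{"slide":[-30,0,0],"roll":0,"grip":0.49}]'; python3 to.py -60 -27 84
python3 -m creep '[{"slide":[-6,0,0],"roll":0,"grip":0.49},{"slide":[-12,0,0],"roll":0,"grip":0.49},{"slide":[-18,0,0],"roll":0,"grip":0.49},{"slide":[-24,0,0],"roll":0,"grip":0.49},{"slide":[-26,0,0],"roll":0,"grip":0.49},{"slide":[-26,0,0],"roll":0,"grip":0.49}]'; python3 to.py -60 -27 84
python3 view.py v4 220 150
```

```text
time: 3.38
tool_pos: [0.5236, -0.0277, 0.0868]
ee_rot: [-1.568, -0.003, -1.483]
wrist_force: [-4.3, -2.6, 10.7]
width: 0.0478
t 3.38 tcp in box mm [-59.5   4.   86.8] jaw-yaw err deg 0.0 tilt [-89.85  -0.18] F [-4.3 -2.6 10.7] w 0.0478
slide mm [31.   2.9 -0.5]
time: 3.88
tool_pos: [0.5213, -0.0014, 0.0832]
ee_rot: [-1.57, -0.001, -1.483]
wrist_force: [0.5, -2.4, 2.8]
width: 0.0477
t 3.88 tcp in box mm [-59.5  30.5  83.2] jaw-yaw err deg -0.02 tilt [-8.994e+01 -3.000e-02] F [ 0.5 -2.4  2.8] w 0.0477
slide mm [57.5 -0.8 -0.5]
```

View pics/v4.png

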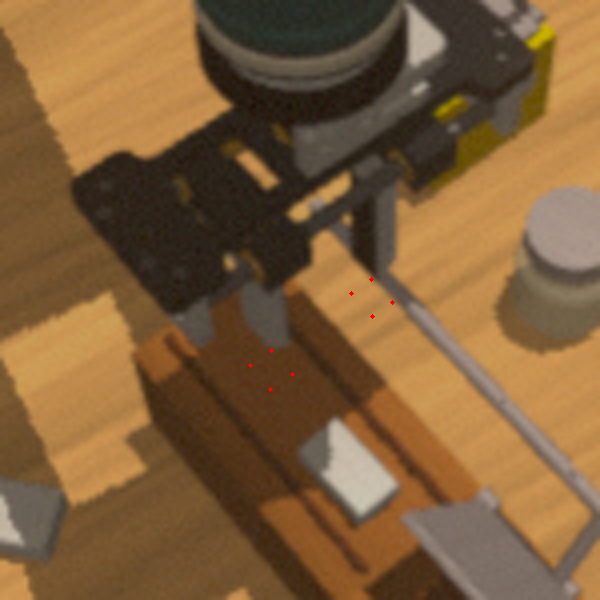

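```bash
cat >> h.py <<'E'
def ray(n,u,z,p=(0.5832,-0.0265,0.0878)):
    c=CI[n];K=np.array([[c["fx"],0,c["cx"]],[0,c["fy"],c["cy"]],[0,0,1]])
    q=cv2.undistortPoints(np.array(u,float).reshape(1,1,2),K,np.array(c["dist"])).ravel()
    M=c["cam_to_world"];d=M[:3,:3]@[*q,1];X=M[:3,3]+d*(z/1000-M[2,3])/d[2]
    e=X[:2]-p[:2];C,S=np.cos(p[2]),np.sin(p[2]);return (1000*np.array([C*e[0]+S*e[1],-S*e[0]+C*e[1]])).round(1)
E
python3 - <<'E'
from h import *
for z in (75,83,90,100,110): print(z,"B tip",ray("scene",(220+272/4,150+345/4),z),"A tip",ray("scene",(220+380/4,150+272/4),z))
print("v1 B",[ (z,ray("scene",(200+220/4,150+333/4),z)) for z in(150,163,175,190)])
E
python3 - <<'E'
import cv2
a=cv2.imread("pics/v4_full.png")[175:300,250:400];cv2.imwrite("pics/v4z.png",cv2.convertScaleAbs(cv2.resize(a,None,fx=5,fy=4.8,interpolation=cv2.INTER_CUBIC),alpha=1.5,beta=15))
E
```

```text
75 B tip [-73.3  10.7] A tip [-71.8  75.4]
83 B tip [-69.7   8.6] A tip [-68.3  72.6]
90 B tip [-66.5   6.7] A tip [-65.1  70. ]
100 B tip [-62.   4.] A tip [-60.6  66.5]
110 B tip [-57.5   1.4] A tip [-56.1  62.9]
v1 B [(150, array([-79.5, -49.3])), (163, array([-72.8, -52. ])), (175, array([-66.6, -54.4])), (190, array([-58.9, -57.5]))]
```

View pics/v4z.png

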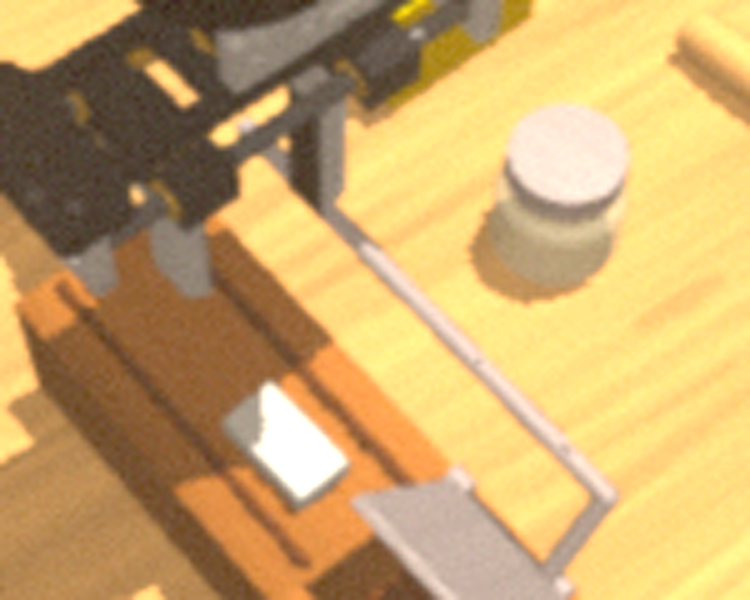

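```bash
python3 - <<'E'
from h import *
p=(0.5832,-0.0265,0.0878)
f=lambda x,y:(250+x/5,175+y/4.8)
print(f(610,492),f(360,497),f(395,590))
for th in (.9,1.0,1.1,1.2,1.3,1.4):
    a=th-.342;b=bx(p,[(97,36+47.8*np.sin(a),79+47.8*np.cos(a)),(47,36-70*np.cos(th),79+70*np.sin(th)),(-60,36+47.8*np.sin(a),79+47.8*np.cos(a))])
    print(th,proj("scene",b).round(1).tolist(), round(36+47.8*np.sin(a),1))
E
```

```text
(372.0, 277.5) (322.0, 278.5416666666667) (329.0, 297.9166666666667)
0.9 [[371.6, 276.7], [321.3, 276.4], [313.0, 214.4]] 61.3
1.0 [[373.1, 276.0], [324.0, 273.4], [314.7, 214.0]] 65.2
1.1 [[374.5, 275.4], [326.8, 270.4], [316.2, 213.8]] 68.9
1.2 [[375.6, 275.0], [329.9, 267.4], [317.6, 213.8]] 72.2
1.3 [[376.6, 274.8], [333.0, 264.5], [318.8, 213.9]] 75.1
1.4 [[377.4, 274.8], [336.2, 261.6], [319.8, 214.3]] 77.7
```

The flap is now about 0.87 rad open, judged from the far end of the bar and the plate corner. That implies a finger back near y≈57, not the nominal 67. I'll widen the jaws and push a bit more left, then feel for the deck to settle where the fingertip really is.

```bash
python3 -m creep '[{"slide":[-3,0,0],"roll":0,"grip":0.42},{"slide":[-6,0,0],"roll":0,"grip":0.42},{"slide":[-6,0,0],"roll":0,"grip":0.42},{"slide":[-6,0,0],"roll":0,"grip":0.42},{"slide":[-6,0,0],"roll":0,"grip":0.42}]'; python3 to.py
python3 -m creep '[{"slide":[0,1,0],"roll":0,"grip":0.42},{"slide":[0,2,0],"roll":0,"grip":0.42},{"slide":[0,3,0],"roll":0,"grip":0.42},{"slide":[0,3,0],"roll":0,"grip":0.42},{"slide":[0,3,0],"roll":0,"grip":0.42}]'; python3 to.py
python3 view.py v5 220 150
```

```text
time: 4.35
tool_pos: [0.5198, 0.005, 0.0824]
ee_rot: [-1.572, 0.001, -1.484]
wrist_force: [-0.2, -0.9, 0.4]
width: 0.0547
t 4.35 tcp in box mm [-60.4  36.9  82.4] jaw-yaw err deg -0.04 tilt [-9.008e+01  8.000e-02] F [-0.2 -0.9  0.4] w 0.0547
time: 4.77
tool_pos: [0.5202, 0.0042, 0.0799]
ee_rot: [-1.571, 0.0, -1.484]
wrist_force: [-0.1, 0.3, 0.4]
width: 0.0546
t 4.77 tcp in box mm [-60.   36.1  79.9] jaw-yaw err deg -0.07 tilt [-90.02   0.  ] F [-0.1  0.3  0.4] w 0.0546
```

View pics/v5.png

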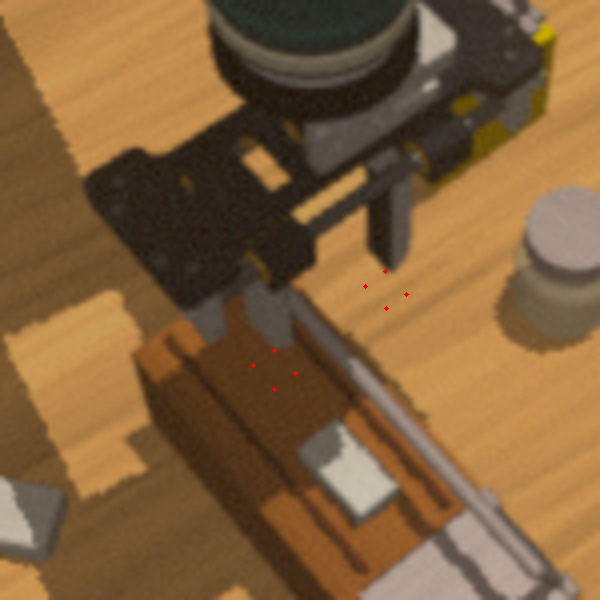

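The bar slipped under A's tip, so the fingers really are shorter than stated. The lowest visible tip corner is the front (x+8) edge, which puts the tips about 40 mm above the reported TCP. I'll check this and the clearance of the gripper body before redoing it.

```bash
python3 - <<'E'
from h import *
a=cv2.imread("pics/v5_full.png")[175:250,230:350];cv2.imwrite("pics/v5z.png",cv2.convertScaleAbs(cv2.resize(a,None,fx=6.6,fy=6.6,interpolation=cv2.INTER_CUBIC),alpha=1.8,beta=25))
for nm,u in (("plate corner",(220+183/4,150+310/4)),("prong tip",(220+212/4,150+343/4)),("Btip",(220+275/4,150+345/4)),("Atip",(220+393/4,150+270/4))):
    print(nm,[(z,ray("scene",u,z).tolist()) for z in(110,120,130,150,170,190)])
E
```

```text
plate corner [(110, [-97.4, -19.2]), (120, [-92.3, -21.6]), (130, [-87.2, -24.0]), (150, [-77.0, -28.7]), (170, [-66.8, -33.4]), (190, [-56.5, -38.2])]
prong tip [(110, [-75.4, -18.9]), (120, [-70.6, -21.3]), (130, [-65.8, -23.7]), (150, [-56.3, -28.4]), (170, [-46.7, -33.2]), (190, [-37.1, -37.9])]
Btip [(110, [-56.6, 2.4]), (120, [-52.1, -0.3]), (130, [-47.6, -3.0]), (150, [-38.6, -8.3]), (170, [-29.6, -13.7]), (190, [-20.6, -19.1])]
Atip [(110, [-53.1, 68.2]), (120, [-48.7, 64.5]), (130, [-44.3, 60.8]), (150, [-35.4, 53.5]), (170, [-26.5, 46.2]), (190, [-17.6, 38.8])]
```

View pics/v5z.png

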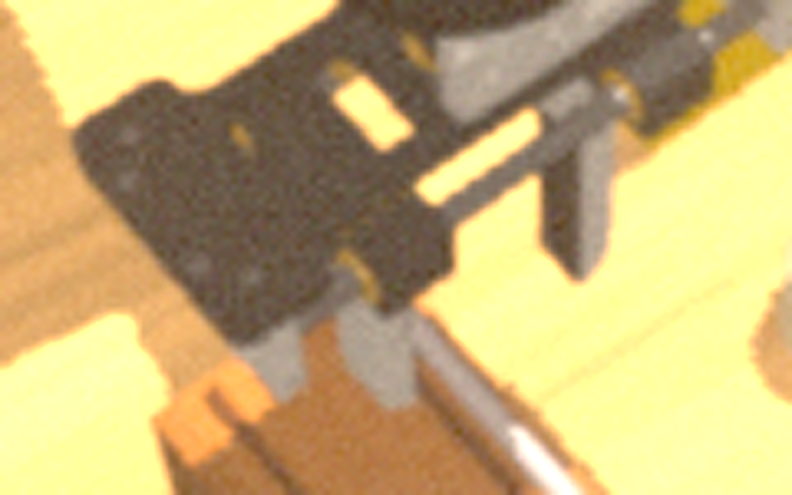

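Both the fingers and the body's prongs fit a tool about 38 mm higher than reported, with the fingers at their normal length. That leaves the body clearance unaffected. I'll lift over the bar, go back to its right side, and come down much lower.

```bash
python3 -m creep '[{"slide":[0,-15,0],"roll":0,"grip":0.42},{"slide":[0,-35,0],"roll":0,"grip":0.42},{"slide":[15,-35,0],"roll":0,"grip":0.42},{"slide":[40,-35,0],"roll":0,"grip":0.42},{"slide":[60,-35,0],"roll":0,"grip":0.42},{"slide":[66,-35,0],"roll":0,"grip":0.42},{"slide":[66,-35,0],"roll":0,"grip":0.42},{"slide":[66,-15,0],"roll":0,"grip":0.42},{"slide":[66,5,0],"roll":0,"grip":0.42},{"slide":[66,20,0],"roll":0,"grip":0.42},{"slide":[66,20,0],"roll":0,"grip":0.42},{"slide":[66,20,0],"roll":0,"grip":0.42}]'; python3 to.py -60 -30 60
python3 view.py v6 200 150
```

```text
time: 5.82
tool_pos: [0.5252, -0.0604, 0.0593]
ee_rot: [-1.573, 0.001, -1.483]
wrist_force: [0.2, 0.6, 0.7]
width: 0.0543
t 5.82 tcp in box mm [-60.7 -28.7  59.3] jaw-yaw err deg -0.01 tilt [-9.012e+01  7.000e-02] F [0.2 0.6 0.7] w 0.0543
slide mm [ 1.3 -0.7  0.7]
```

View pics/v6.png

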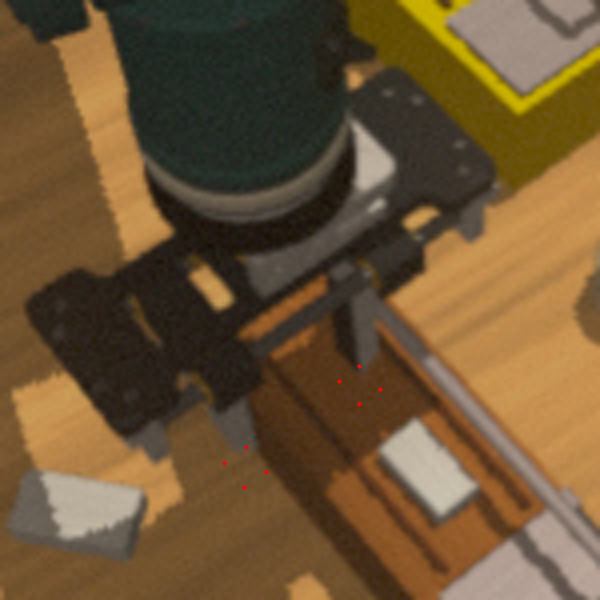

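The reported TCP of 59 mm is below the deck top, yet nothing is touching, so the z offset is real. Now I'll feel for the deck with A, which is behind the ingot.

```bash
python3 -m creep '[{"slide":[0,5,0],"roll":0,"grip":0.42},{"slide":[0,10,0],"roll":0,"grip":0.42},{"slide":[0,10,0],"roll":0,"grip":0.42},{"slide":[0,10,0],"roll":0,"grip":0.42}]'
for i in 1 2; do :; done
python3 -m creep '[{"slide":[0,1,0],"roll":0,"grip":0.42},{"slide":[0,2,0],"roll":0,"grip":0.42},{"slide":[0,3,0],"roll":0,"grip":0.42},{"slide":[0,3,0],"roll":0,"grip":0.42}]'
python3 -m creep '[{"slide":[0,1,0],"roll":0,"grip":0.42},{"slide":[0,2,0],"roll":0,"grip":0.42},{"slide":[0,3,0],"roll":0,"grip":0.42},{"slide":[0,3,0],"roll":0,"grip":0.42}]'
python3 to.py
```

```text
time: 6.2
tool_pos: [0.526, -0.0615, 0.0501]
ee_rot: [-1.571, -0.0, -1.484]
wrist_force: [0.9, 0.4, -0.2]
width: 0.0545
time: 6.53
tool_pos: [0.526, -0.0616, 0.0469]
ee_rot: [-1.571, 0.0, -1.484]
wrist_force: [0.4, 0.5, -0.6]
width: 0.0545
time: 6.87
tool_pos: [0.5259, -0.0615, 0.0438]
ee_rot: [-1.571, 0.0, -1.484]
wrist_force: [0.5, 0.2, 0.2]
width: 0.0546
t 6.87 tcp in box mm [-60.2 -29.9  43.8] jaw-yaw err deg -0.07 tilt [-90.03   0.  ] F [0.5 0.2 0.2] w 0.0546
```

```bash
python3 -m creep '[{"slide":[0,1,0],"roll":0,"grip":0.42},{"slide":[0,2,0],"roll":0,"grip":0.42},{"slide":[0,3,0],"roll":0,"grip":0.42},{"slide":[0,3,0],"roll":0,"grip":0.42}]'
python3 view.py v7 200 150
```

```text
time: 7.2
tool_pos: [0.5259, -0.0615, 0.0408]
ee_rot: [-1.571, 0.0, -1.484]
wrist_force: [-0.0, -0.3, -0.1]
width: 0.0545
```

View pics/v7.png

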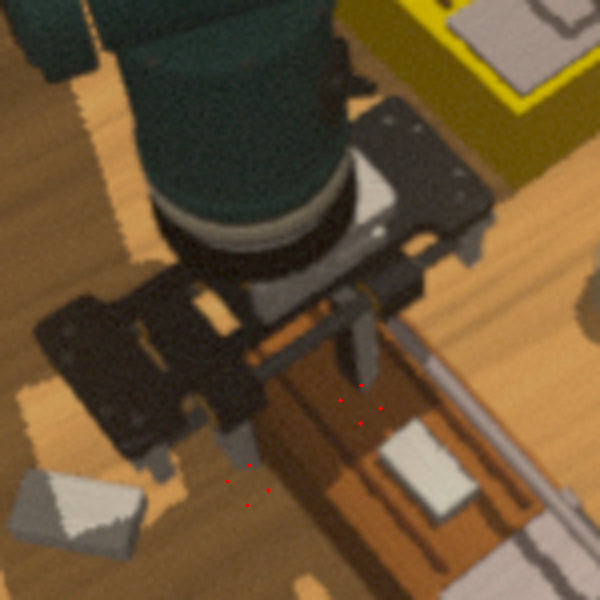

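```bash
python3 -c "
from h import *
print([(z,ray('scene',(200+365/4,150+388/4),z).tolist()) for z in (75,80,85,90)])"
python3 -m creep '[{"slide":[0,1,0],"roll":0,"grip":0.42},{"slide":[0,2,0],"roll":0,"grip":0.42},{"slide":[0,2,0],"roll":0,"grip":0.42},{"slide":[0,2,0],"roll":0,"grip":0.42}]'
python3 -m creep '[{"slide":[0,1,0],"roll":0,"grip":0.42},{"slide":[0,2,0],"roll":0,"grip":0.42},{"slide":[0,2,0],"roll":0,"grip":0.42},{"slide":[0,2,0],"roll":0,"grip":0.42}]'
```

```text
[(75, [-51.5, 1.8]), (80, [-49.4, 0.6]), (85, [-47.3, -0.7]), (90, [-45.2, -2.0])]
time: 7.58
tool_pos: [0.526, -0.0615, 0.039]
ee_rot: [-1.571, -0.0, -1.484]
wrist_force: [0.6, -0.7, -0.1]
width: 0.0545
time: 7.92
tool_pos: [0.526, -0.0615, 0.037]
ee_rot: [-1.571, -0.0, -1.484]
wrist_force: [-0.2, 1.6, -0.1]
width: 0.0545
```

```bash
python3 -m creep '[{"slide":[0,1,0],"roll":0,"grip":0.42},{"slide":[0,2,0],"roll":0,"grip":0.42},{"slide":[0,2,0],"roll":0,"grip":0.42},{"slide":[0,2,0],"roll":0,"grip":0.42}]'
python3 -m creep '[{"slide":[0,1,0],"roll":0,"grip":0.42},{"slide":[0,2,0],"roll":0,"grip":0.42},{"slide":[0,2,0],"roll":0,"grip":0.42},{"slide":[0,2,0],"roll":0,"grip":0.42}]'
```

```text
time: 8.25
tool_pos: [0.5263, -0.0616, 0.0358]
ee_rot: [-1.57, -0.0, -1.484]
wrist_force: [-0.3, 0.3, 5.2]
width: 0.0545
time: 8.58
tool_pos: [0.5265, -0.0616, 0.0357]
ee_rot: [-1.569, -0.0, -1.484]
wrist_force: [-5.1, -0.2, 11.6]
width: 0.0545
```

The deck is felt at a reported z of 35.8 mm, so the fingertips are 39 mm above the reported TCP. I'll go to reported z≈43 (tip at 82), narrow the jaws slightly and push left.

```bash
python3 -m creep '[{"slide":[0,-5,0],"roll":0,"grip":0.468},{"slide":[0,-10,0],"roll":0,"grip":0.468},{"slide":[0,-10,0],"roll":0,"grip":0.468}]'; python3 to.py -60 28.6 43
python3 -m creep '[{"slide":[-8,0,0],"roll":0,"grip":0.468},{"slide":[-14,0,0],"roll":0,"grip":0.468},{"slide":[-20,0,0],"roll":0,"grip":0.468},{"slide":[-26,0,0],"roll":0,"grip":0.468},{"slide":[-30,0,0],"roll":0,"grip":0.468},{"slide":[-30,0,0],"roll":0,"grip":0.468}]'; python3 to.py -60 28.6 43
```

```text
time: 8.83
tool_pos: [0.5268, -0.0617, 0.0438]
ee_rot: [-1.569, -0.001, -1.484]
wrist_force: [1.1, -0.3, -0.1]
width: 0.05
t 8.83 tcp in box mm [-59.3 -30.2  43.8] jaw-yaw err deg -0.07 tilt [-8.99e+01 -4.00e-02] F [ 1.1 -0.3 -0.1] w 0.05
slide mm [-58.8   0.8  -0.8]
time: 9.33
tool_pos: [0.5236, -0.0307, 0.0432]
ee_rot: [-1.57, 0.0, -1.483]
wrist_force: [0.3, -3.2, 2.3]
width: 0.0498
t 9.33 tcp in box mm [-59.7   1.1  43.2] jaw-yaw err deg 0.0 tilt [-89.97   0.  ] F [ 0.3 -3.2  2.3] w 0.0498
slide mm [-27.5   0.2  -0.3]
```

```bash
python3 -m creep '[{"slide":[-7,0,0],"roll":0,"grip":0.468},{"slide":[-14,0,0],"roll":0,"grip":0.468},{"slide":[-21,0,0],"roll":0,"grip":0.468},{"slide":[-28,0,0],"roll":0,"grip":0.468},{"slide":[-28,0,0],"roll":0,"grip":0.468},{"slide":[-28,0,0],"roll":0,"grip":0.468}]'; python3 to.py -60 28.6 43
python3 view.py v8 220 170
```

```text
time: 9.83
tool_pos: [0.5198, -0.0057, 0.0407]
ee_rot: [-1.575, -0.005, -1.484]
wrist_force: [2.0, -8.8, -5.4]
width: 0.0496
t 9.83 tcp in box mm [-61.3  26.3  40.7] jaw-yaw err deg -0.07 tilt [-90.21  -0.26] F [ 2.  -8.8 -5.4] w 0.0496
slide mm [-2.3 -2.3  1.3]
```

View pics/v8.png

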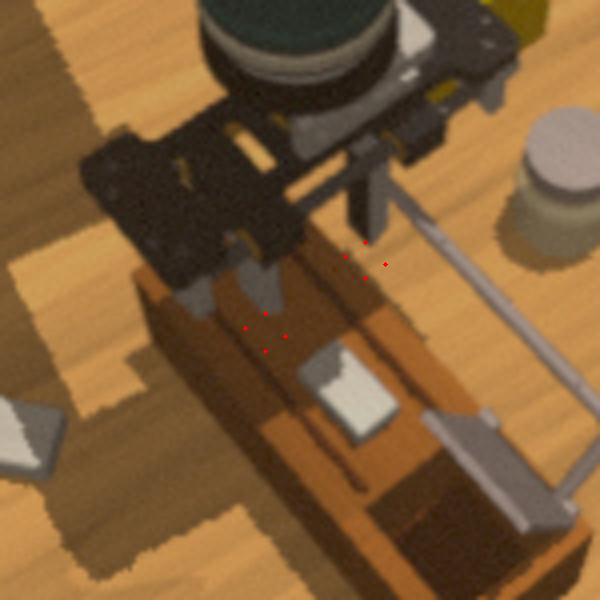

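The flap is held at about 1.1 rad, from the plate corner at crop (425,412). B stands between the guide strips behind the ingot. Now I'll advance along box x.

```bash
python3 -m creep '[{"slide":[0,0,5],"roll":0,"grip":0.468},{"slide":[0,0,10],"roll":0,"grip":0.468},{"slide":[0,0,15],"roll":0,"grip":0.468},{"slide":[0,0,20],"roll":0,"grip":0.468},{"slide":[0,0,25],"roll":0,"grip":0.468},{"slide":[0,0,29],"roll":0,"grip":0.468},{"slide":[0,0,33],"roll":0,"grip":0.468},{"slide":[0,0,37],"roll":0,"grip":0.468},{"slide":[0,0,41],"roll":0,"grip":0.468},{"slide":[0,0,45],"roll":0,"grip":0.468},{"slide":[0,0,45],"roll":0,"grip":0.468},{"slide":[0,0,45],"roll":0,"grip":0.468}]'; python3 to.py 28 28.6 43
python3 view.py v9 230 180
```

```text
time: 10.88
tool_pos: [0.5635, -0.0004, 0.0413]
ee_rot: [-1.577, -0.001, -1.484]
wrist_force: [-2.7, -5.5, 0.3]
width: 0.0496
t 10.88 tcp in box mm [-17.4  27.7  41.3] jaw-yaw err deg -0.06 tilt [-9.035e+01 -7.000e-02] F [-2.7 -5.5  0.3] w 0.0496
slide mm [-1.  -1.9 45.4]
```

View pics/v9.png

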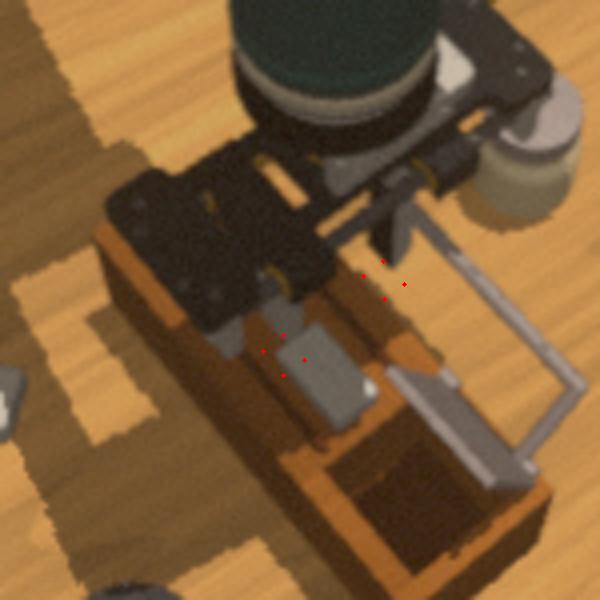

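B is pushing the ingot squarely: the ingot's near edge is at (300,340) in the crop, and its front is close to the mouth. I'll keep going.

```bash
python3 -m creep '[{"slide":[0,0,4],"roll":0,"grip":0.468},{"slide":[0,0,8],"roll":0,"grip":0.468},{"slide":[0,0,12],"roll":0,"grip":0.468},{"slide":[0,0,16],"roll":0,"grip":0.468},{"slide":[0,0,20],"roll":0,"grip":0.468},{"slide":[0,0,24],"roll":0,"grip":0.468},{"slide":[0,0,28],"roll":0,"grip":0.468},{"slide":[0,0,32],"roll":0,"grip":0.468},{"slide":[0,0,36],"roll":0,"grip":0.468},{"slide":[0,0,40],"roll":0,"grip":0.468},{"slide":[0,0,44],"roll":0,"grip":0.468},{"slide":[0,0,44],"roll":0,"grip":0.468},{"slide":[0,0,44],"roll":0,"grip":0.468}]'; python3 to.py 28 28.6 43
python3 view.py v10 260 210
```

```text
time: 12.02
tool_pos: [0.6078, 0.0032, 0.0415]
ee_rot: [-1.576, -0.001, -1.484]
wrist_force: [-1.2, -5.9, -0.2]
width: 0.0498
t 12.02 tcp in box mm [27.1 27.5 41.5] jaw-yaw err deg -0.08 tilt [-9.03e+01 -8.00e-02] F [-1.2 -5.9 -0.2] w 0.0498
slide mm [-1.1 -1.5  0.9]
```

View pics/v10.png

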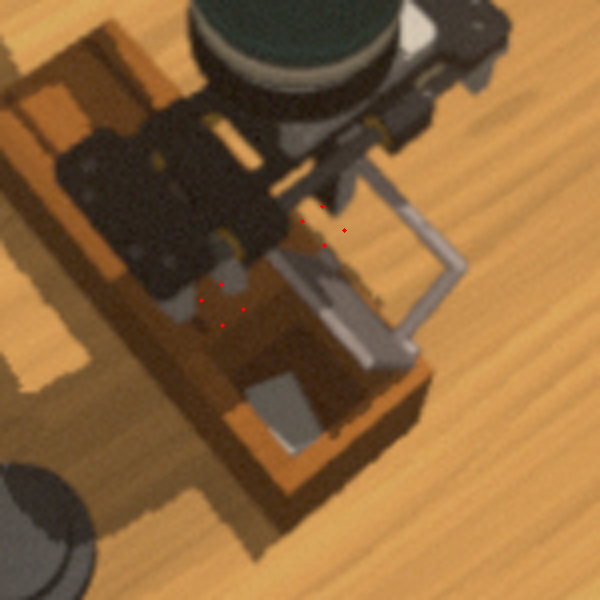

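```bash
python3 - <<'E'
from h import *
from bench import snapshot
im=snapshot("scene")[:,:,::-1];cv2.imwrite("pics/v11_full.png",im)
x0,y0=300,270
a=cv2.convertScaleAbs(cv2.resize(im[y0:y0+75,x0:x0+75],None,fx=8,fy=8,interpolation=cv2.INTER_CUBIC),alpha=1.7,beta=15)
p=(0.5832,-0.0265,0.0878)
for z,col in((75,(0,255,0)),(10,(0,0,255))):
    u=((proj("scene",bx(p,[(45,-30,z),(107,-30,z),(107,30,z),(45,30,z)]))-[x0,y0]+.5)*8).astype(int)
    cv2.polylines(a,[u.reshape(-1,1,2)],True,col,1)
cv2.imwrite("pics/v11.png",a)
E
```

```text
(no output)
```

View pics/v11.png

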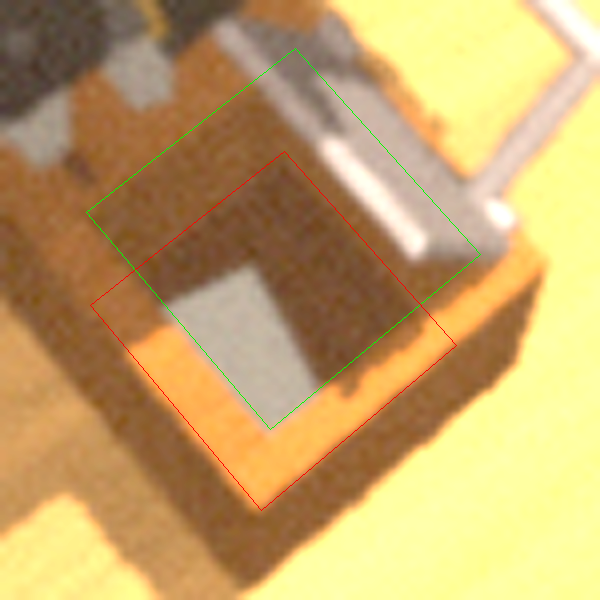

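```bash
python3 -c "
from h import *
for z in (24,40,60,75):
  print(z,[ray('scene',(300+x/8,270+y/8),z).tolist() for x,y in((165,305),(250,265),(318,385))])"
```

```text
24 [[60.8, -19.2], [66.0, 2.1], [97.4, -4.2]]
40 [[64.7, -22.6], [69.8, -1.7], [100.5, -7.8]]
60 [[69.5, -26.7], [74.5, -6.5], [104.4, -12.4]]
75 [[73.2, -29.9], [78.0, -10.0], [107.3, -15.9]]
```

The ingot lies in the pit at about box (86,-13), low down: its rear top edge fits z≈24 with the right 22–24 mm width. Now I'll ease the flap shut by moving right, slightly raised, then lift.

```bash
python3 -m creep '[{"slide":[0,-2,0],"roll":0,"grip":0.468},{"slide":[5,-2,0],"roll":0,"grip":0.468},{"slide":[10,-2,0],"roll":0,"grip":0.468},{"slide":[15,-2,0],"roll":0,"grip":0.468},{"slide":[20,-2,0],"roll":0,"grip":0.468},{"slide":[25,-2,0],"roll":0,"grip":0.468},{"slide":[30,-2,0],"roll":0,"grip":0.468},{"slide":[35,-2,0],"roll":0,"grip":0.468},{"slide":[40,-2,0],"roll":0,"grip":0.468},{"slide":[45,-2,0],"roll":0,"grip":0.468},{"slide":[50,-2,0],"roll":0,"grip":0.468},{"slide":[54,-2,0],"roll":0,"grip":0.468},{"slide":[58,-2,0],"roll":0,"grip":0.468},{"slide":[60,-2,0],"roll":0,"grip":0.468},{"slide":[60,-2,0],"roll":0,"grip":0.468},{"slide":[60,-2,0],"roll":0,"grip":0.468}]'; python3 to.py
python3 view.py v12 260 190
```

```text
time: 13.45
tool_pos: [0.6149, -0.0556, 0.0452]
ee_rot: [-1.571, 0.0, -1.484]
wrist_force: [-0.6, 0.0, -0.0]
width: 0.0499
t 13.45 tcp in box mm [ 29.1 -31.8  45.2] jaw-yaw err deg -0.06 tilt [-8.999e+01  2.000e-02] F [-0.6  0.  -0. ] w 0.0499
```

View pics/v12.png

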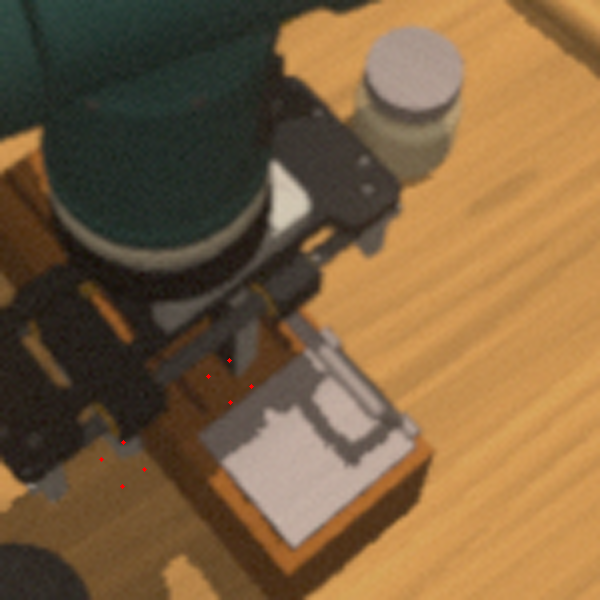

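The flap is shut again, lying flat over the mouth at crop (315,450), and there is no contact force. I'll lift straight up and back away.

```bash
python3 -m creep '[{"slide":[0,-10,0],"roll":0,"grip":0.468},{"slide":[0,-30,0],"roll":0,"grip":0.468},{"slide":[0,-55,0],"roll":0,"grip":0.468},{"slide":[0,-80,0],"roll":0,"grip":0.468},{"slide":[0,-110,0],"roll":0,"grip":0.468},{"slide":[0,-140,0],"roll":0,"grip":0.468},{"slide":[20,-150,-25],"roll":0,"grip":0.468},{"slide":[40,-150,-55],"roll":0,"grip":0.468},{"slide":[60,-150,-85],"roll":0,"grip":0.468},{"slide":[80,-150,-115],"roll":0,"grip":0.468},{"slide":[100,-150,-145],"roll":0,"grip":0.468},{"slide":[120,-150,-175],"roll":0,"grip":0.468},{"slide":[140,-150,-205],"roll":0,"grip":0.468},{"slide":[140,-150,-205],"roll":0,"grip":0.468},{"slide":[140,-150,-205],"roll":0,"grip":0.468},{"slide":[140,-150,-205],"roll":0,"grip":0.468}]'; python3 view.py v13 250 200
```

```text
time: 14.83
tool_pos: [0.4233, -0.2128, 0.1959]
ee_rot: [-1.569, -0.0, -1.484]
wrist_force: [0.2, -0.6, 0.4]
width: 0.0502
```

View pics/v13_full.png

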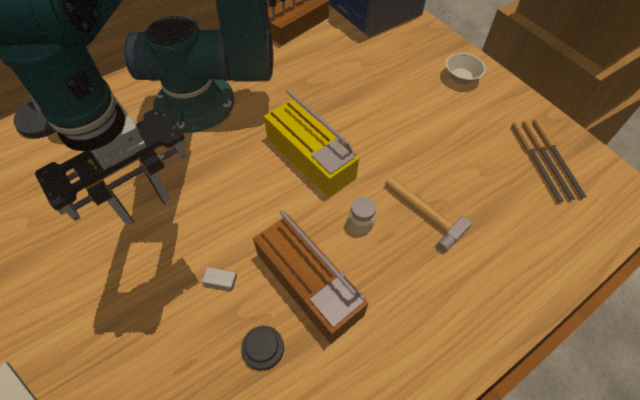

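View pics/v13.png

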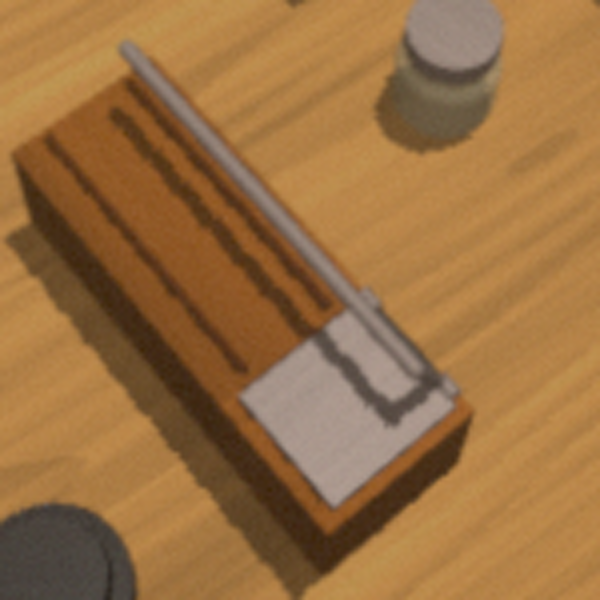

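The flap corners are at the same pixels as at the start, the deck is empty, and the jar, anvil and hammer are where they were. Handing in.

```bash
python3 -c "
from bench import ticket
ticket.close_job()"
```

```text
the job is handed in; nothing more can be done
```

The ingot is in the pit of the wooden scrap box and the flap is shut. I handed the job in at about 15 s; no verdict was reported.

**What I did:** One finger held the bar left with the flap open about 1.1 rad. The other finger pushed the ingot along the deck until it dropped in. I then let the flap close with the finger moving right, lifted clear and backed away.

**What went wrong on the way:** The fingertips were really about 39 mm above the reported TCP; I measured this by touching the deck. Because of that, on my first try the bar slipped under the finger and the flap sprang shut again. On that try the wrist force reached about 11 N. The ingot was not touched, and the second try, with the corrected height, worked.

**Last checks:**
- **Ingot:** before the flap closed, the picture fitted the ingot lying low in the pit, near box (86, -13). It was slightly turned and close to the far wall. I couldn't rule out that it leans a little on that wall, and I can't see it under the shut flap.
- **Flap and deck:** the flap's corners are back at their starting pixels and the deck is empty.
- **Bystanders:** the jar, anvil and hammer look unmoved in the final picture.
- **Robot:** the arm is clear of everything and the wrist force is near zero.

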